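# Fetch a bow frog from its sliding-lid box and stand it in the vise

## Robot

A 6-joint arm with a two-finger parallel gripper is mounted at the origin on the work surface. World frame = base frame: x ahead of the robot, y to its left, z up, the work surface at z = 0. Lengths are in m, angles in rad, forces in N, time in s.
With the tool pointing down it reaches from about 0.275 to 0.75 m from the base axis. Payload 10.2 kg.
Tool frame: the origin (TCP) lies at the centre of the arm's flange, where the gripper is bolted on; the fingertips stand env.tip_extent ahead of it and the grasp point (between the pads) lies 155 mm ahead of it (env.tip_extent is the distance from the TCP to the fingertips, in m); z points along the fingers, y is the line along which they close (so a half turn about z gives the same grasp; the last joint's range is limited). The gripper opens to 85 mm and grips with 20 to 120 N. Pads are 22 mm wide; open, the fingers measure 114 mm over their backs; the gripper's body (76 mm by 85 mm) begins 54 mm behind the grasp point. The pads swing forward as they close: fully open they stand 13 mm farther back than shut.
Start: joints at [0.93, 0.313, 1.498, -0, 1.331, -0.223], TCP at [0.213, 0.48, 0.405] pointing down, gripper open.
Joint ranges: [-2.94, 2.94], [-0.97, 2.17], [0.19, 2.56], [-1.23, 4.37], [0.02, 3.11], [-2.88, 2.88]. Speed limits (rad/s): [2.39, 2.39, 3.01, 3.14, 3.14, 3.14].

## Interface

Orientations are given as a unit quaternion [x, y, z, w].
In Python, from bench import env, vision, job, finder, monitor gives the robot as it stands. Calls block until the motion is done:
- env.reach(position, orientation): joint-space move of the TCP to a pose.
- env.movel(position, velocity=0.15, frame=None, guard=None): straight line of the TCP; frame=None keeps the orientation; velocity is the mean speed in m/s. With guard (N) it stops when the force on the tool has changed by that much, and returns True; else False.
- env.set_joints(angles): joint-space move.
- env.release() and env.close_gripper(effort=None): open the fingers fully, or close them until they stop; effort is the grip in N (None keeps the last).
- env.hold(seconds).
- env.ik(position, orientation): joint angles nearest the present ones, or None.
- vision.grab_frame(name): name is "side" or "top" or "wrist"; returns a dict with "frame" (420x560x3 uint8, red, green, blue), "range_z" (420x560 float32, m along the optical axis (not along the pixel's ray), 0 where there is no reading), "mtx" (3x3 intrinsics, pixels), "view" (4x4, takes a point from world to camera coordinates). Camera axes: x right, y down, z forward; pixel columns grow to the right and rows downward; lengths in m; the calibration is good to about 2 mm. A picture is of the moment at which its call begins.
A pose or a line that the arm cannot do raises env.MotionError and nothing moves.
- job.hand_in(): hands the job in; it is judged then, once.
Trained networks look in the newest picture that a camera, given by its name, has taken for a name from the list of things; names that differ only in an ending like _2 or _b are one class to them, and where a whole thing is asked for, a point or a joint stands for the part that bears it (a point fixed in the world has none). Each returns a list of dicts, best first, with "p" (0 to 1); they miss things now and then, are a little off and sometimes report something else, mostly with a low value. They report only what shows in the picture. A call takes as long as a camera call.
- finder.masks_of(camera, query): "pixels" (420x560 bool, what is visible of it) and "location" ([row, column] in pixels, amid what is visible of it).
- finder.mark_of(camera, query): "location" ([row, column] in pixels: a listed point, or the origin of a listed thing).
Readings, each from a call of its own:
- monitor.get_clock(): time.
- monitor.get_joints(): joint angles.
- monitor.get_qvel(): joint speeds.
- monitor.get_joint_efforts(): joint torques, N m.
- monitor.get_position(): TCP position.
- monitor.get_ee_rot(): TCP orientation.
- monitor.get_contact_force(): force on the tool from outside, world axes, zero at the start.
- monitor.get_ft_torque(): the same for the moment, N m.
- monitor.get_finger_gap(): opening from 0.0 (shut) to 1.0 (fully open).
- monitor.get_gripper_force(): force on a finger pad.
Only numpy, scipy, OpenCV 4.12 (cv2) and the standard library are available. Lean on these libraries where they do the work, as an engineer would, in place of code of your own. Each camera call takes 0.05 s, during which the arm holds its last target. There are 200 camera calls.

## Task

Press down on top of the box's sliding lid and draw it towards you until it is fully open, up against its stop; the lid is thin and runs stiffly, so never bear on the box or lid with more than 30 N. Then lift the ebony bow frog out of the far compartment and stand it, upright on its flat underside, between the open jaws of the blue vise, fully down on the bed, lengthwise along the jaws and not sticking out past their ends, setting it down gently. Let go, leave the lid open, and do not disturb the other things on the bench.

Things in the scene. Friction and masses are not known exactly. Their poses are not given: they have to be found in the camera images.
- box: Dark wooden sliding-lid box, 210 (its x) x 136 (y) x 60 mm (z), fixed on a pale plywood packing board 4 to 16 mm thick that is not quite level: the box leans fore or aft by up to 0.03 rad. Origin: centre of the box's underside, -x end towards the robot. Far (+x) end wall 60 mm high, near one 46 mm: the lid slides out over it. Lips along both sides leave 110 mm of the lid free from above.
- box_far (a point): Middle of the floor of the box's far compartment, where the frog stands: 6 mm above the box's underside and 39.5 mm along its +x. The compartment is 111 (x) x 104 mm (y); the fully open lid uncovers all but its nearest 10 mm.
- lid (a joint): How far the lid is drawn open along the box's -x, in m: 0 shut, 0.100 fully open at its stop. It starts between 0 and 0.008. It runs stiffly: about 7 N of pull keeps it moving (plus 6 N per m/s), and it stays where left; it follows its grooves, which lean with the box. Fingertips slip on it if pressed too lightly or dragged askew of its line: about 15 to 22 N of downward press is enough.
- lid_top (a point): Centre of the lid's flat top face, moves with the lid; 52 mm above the box's underside and, when shut, at x = -5.5 mm in the box's frame. Pale beech lid 199 (x) x 119 (y) x 6 mm (z) with an inlaid pearl dot 14 mm across, 69 mm from this point towards the robot. It does not give under load.
- frog: Roughed-out ebony violin-bow frog, loose, 30 to 65 g, 56 (x) x 20 (y) x 32 mm (z); origin at the centre of its flat underside. Full-height body from x = -28 to +12 mm, then to +28 mm a tongue 13 mm high. A small pearl eye on each long side. Starts standing, within 0.15 rad of the box's line. Grip it across its 20 mm; open the gripper no wider than 60 mm inside the box.
- frog_grip (a point): Middle of the frog's flat top (over its full-height body), 32 mm above its underside and 8 mm behind its origin along its -x.
- vise: Small blue machine vise with steel jaw plates, fixed to the bench; origin at the underside, midway between the jaws. The jaws are 80 mm wide along its x and stand open 28 mm (from y = -14 to +14 mm), tops 48 mm above the bench. Its screw and T-bar lie on the -y side, below jaw height.
- vise_seat (a point): Middle of the flat steel bed between the jaws, 30 mm above the bench and 18 mm below the jaw tops; x along the jaws, y across the gap.
- hammer: Bystander: small hammer, 240 mm long, lying on the bench; origin near the middle of its length.
- file: Bystander: file with an orange-brown wooden handle, 255 mm long.
- burnisher: Bystander: thin steel burnisher with a red-brown handle, 185 mm long.
- offcut0: Bystander: orange wood offcut 34 x 24 x 16 mm.
- offcut1: Bystander: orange wood offcut 34 x 24 x 16 mm.
- offcut2: Bystander: orange wood offcut 34 x 24 x 16 mm.
- wood_block: Bystander: pale wood block 120 x 55 x 45 mm.
- glue_jar: Bystander: amber jar with an orange cap, 56 mm across, 75 mm high.

How it is judged:
On the way, in this order (a step that is already met when the one before it is completed fails the run):
1. the lid is drawn fully open (value of joint lid above 0.097 m), for 0.2 s.
2. the frog is lifted clear of the box (z of frog in the frame of box above 0.065 m), for 0.1 s.
At the end, for the whole second after the job is handed in: The frog stands upright (within 0.08 rad) between the vise jaws with its underside within 3 mm of the bed, its length along the jaws and within 13 mm of centred on them (no end sticking out), at rest and released; the lid is still open (at least 92 mm) (value of joint lid above 0.092 m and x of frog in the frame of vise_seat between -0.013 and 0.013 m and y of frog in the frame of vise_seat between -0.006 and 0.006 m and z of frog in the frame of vise_seat below 0.003 m and angle between frog's own z axis and vertical below 0.08 rad and angle between the x axis of frog and the x axis of vise, either way round below 0.2 rad and linear speed of frog below 0.01 m/s); the robot touches nothing.
It fails at once if the box or lid is borne on with more than 30 N (contact force between box and the arm above 30 N or contact force between box and the fingers above 30 N).
It fails at once if the frog is struck or rammed against the vise with more than 40 N (contact force between frog and vise above 40 N).
It fails at once if a bystander is disturbed (moved more than 20 mm) (distance of any of hammer, file, burnisher, offcut0, offcut1, offcut2, wood_block, glue_jar from where it was at the start of the episode above 0.02 m).
It also fails if it takes over 64 s, if anything falls off the work surface, if the arm or the gripper's body presses on something with over 40 N, if the wrist force passes 120 N, or if a joint passes its speed limit or range.

## Working session

There is one attempt and no reset: what is moved stays moved. The work goes in short steps, each a Python script; the robot and the scene stay as the last script left them, time stands still between calls to the robot, and variables do not carry over. Pictures are saved under pics/ and viewed, at most 10 in all, crops included, and the job is handed in when it is done.

```bash
mkdir -p pics; ls; cat > h.py <<'E'
import numpy as np, cv2
from scipy.spatial.transform import Rotation as R
from bench import env, vision, job, finder, monitor
def save(f,n): cv2.imwrite('pics/'+n,f["frame"][:,:,::-1])
def ray(f,rc):
    T=np.linalg.inv(f["view"]); d=T[:3,:3]@np.linalg.inv(f["mtx"])@np.array([rc[1],rc[0],1.]); return T[:3,3],d
def at_depth(f,rc,z):
    o,d=ray(f,rc); return o+d*z
def at_z(f,rc,z):
    o,d=ray(f,rc); return o+d*(z-o[2])/d[2]
def cloud(f,mask):
    v,u=np.nonzero(mask&(f["range_z"]>0)); z=f["range_z"][v,u]
    p=np.linalg.inv(f["mtx"])@np.array([u*z,v*z,z]); T=np.linalg.inv(f["view"]); return (T[:3,:3]@p).T+T[:3,3]
E
python3 - <<'E'
from h import *
np.set_printoptions(precision=4,suppress=True)
print(env.tip_extent,monitor.get_clock(),monitor.get_ee_rot())
ims=[]
for c in("top","side"):
    f=vision.grab_frame(c); ims.append(f["frame"])
    print(c,np.linalg.inv(f["view"])[:3,3])
    for q in("box","lid","vise","vise_seat","lid_top","glue_jar","wood_block","hammer","file"):
        m=finder.masks_of(c,q) if q not in("vise_seat","lid_top") else []
        k=finder.mark_of(c,q)
        s=[q]
        if m:
            P=cloud(f,m[0]["pixels"]); s+= [m[0]["p"],np.median(P,0),np.percentile(P,2,axis=0),np.percentile(P,98,axis=0)]
        if k:
            r,cc=np.round(k[0]["location"]).astype(int); s+=["mark",k[0]["p"],(r,cc),at_depth(f,k[0]["location"],f["range_z"][r,cc])]
        print(*s)
cv2.imwrite('pics/a.png',cv2.resize(np.vstack(ims),(800,1200))[:600,:,::-1]);cv2.imwrite('pics/b.png',cv2.resize(ims[1],(800,600))[:,:,::-1])
E
```

```text
bench.py
pics
0.1734 0.0 [ 0.2074  0.9783 -0.0006 -0.0003]
top [0.5153 0.0259 1.1696]
box 0.58 [0.5713 0.1532 0.0646] [0.4683 0.0818 0.0111] [0.6768 0.2263 0.0744] mark 0.65 (np.int64(207), np.int64(209)) [0.5713 0.1554 0.0647]Traceback (most recent call last):
  File "<stdin>", line 10, in <module>
ValueError: it knows: box, box_far, burnisher, file, frog, frog_grip, glue_jar, hammer, lid_top, offcut, vise, vise_seat, wood_block
```

```bash
python3 - <<'E'
from h import *
np.set_printoptions(precision=4,suppress=True)
ims=[]
for c in("top","side"):
    f=vision.grab_frame(c); ims.append(f["frame"])
    print(c,np.linalg.inv(f["view"])[:3,3])
    for q in("box","vise","vise_seat","lid_top","glue_jar","wood_block","hammer","file","burnisher"):
        m=finder.masks_of(c,q) if q not in("vise_seat",) else []
        k=finder.mark_of(c,q)
        s=[q]
        if m:
            P=cloud(f,m[0]["pixels"]); s+= [m[0]["p"],np.median(P,0),np.percentile(P,2,axis=0),np.percentile(P,98,axis=0)]
        if k:
            r,cc=np.round(k[0]["location"]).astype(int); s+=["mark",k[0]["p"],(r,cc),at_depth(f,k[0]["location"],f["range_z"][r,cc])]
        print(*s)
cv2.imwrite('pics/a.png',cv2.resize(ims[0],(800,600))[:,:,::-1]);cv2.imwrite('pics/b.png',cv2.resize(ims[1],(800,600))[:,:,::-1])
E
```

```text
top [0.5153 0.0259 1.1696]
box 0.69 [0.5726 0.1531 0.0645] [0.4684 0.08   0.011 ] [0.6781 0.2264 0.0745] mark 0.83 (np.int64(205), np.int64(210)) [0.5752 0.1515 0.066 ]
vise 0.61 [ 0.5871 -0.1875  0.035 ] [ 0.5358 -0.2746 -0.0006] [ 0.6418 -0.1074  0.0521] mark 0.56 (np.int64(197), np.int64(334)) [ 0.5944 -0.1665  0.0352]
vise_seat mark 0.94 (np.int64(203), np.int64(335)) [ 0.5786 -0.1695  0.0323]
lid_top 0.59 [0.5635 0.1576 0.0641] [0.4684 0.1026 0.0595] [0.6575 0.2131 0.0686] mark 0.69 (np.int64(208), np.int64(210)) [0.5686 0.1521 0.0675]
glue_jar 0.64 [0.5556 0.3937 0.0741] [0.5312 0.3755 0.0145] [0.5798 0.4248 0.08  ] mark 0.58 (np.int64(213), np.int64(112)) [0.5592 0.3935 0.0765]
wood_block 0.69 [ 0.7151 -0.3028  0.0452] [ 0.6582 -0.3352  0.007 ] [ 0.7743 -0.2764  0.0504] mark 0.76 (np.int64(149), np.int64(382)) [ 0.7169 -0.2916  0.0458]
hammer 0.78 [0.7655 0.0136 0.0248] [ 0.7375 -0.1264  0.0129] [0.8123 0.1007 0.03  ] mark 0.59 (np.int64(135), np.int64(274)) [ 0.7614 -0.0128  0.0273]
file 0.69 [0.3895 0.4473 0.0169] [0.3396 0.3615 0.0101] [0.4611 0.5709 0.0249] mark 0.75 (np.i
[... 754 characters left out ...]
765 0.4165 0.0782] mark 0.58 (np.int64(145), np.int64(239)) [0.5528 0.3737 0.0513]
wood_block 0.58 [ 0.7109 -0.3161  0.0454] [ 0.6574 -0.3421  0.0044] [ 0.7762 -0.2814  0.0493] mark 0.75 (np.int64(311), np.int64(397)) [ 0.7115 -0.326   0.0487]
hammer 0.88 [0.7625 0.0111 0.0242] [ 0.7339 -0.1368  0.0019] [0.8147 0.0988 0.0302] mark 0.93 (np.int64(223), np.int64(354)) [ 0.7549 -0.0356  0.0246]
file 0.58 [0.3813 0.4275 0.0149] [ 0.333   0.3562 -0.0024] [0.458  0.5635 0.0246] mark 0.55 (np.int64(157), np.int64(184)) [0.3781 0.4246 0.0165]
burnisher 0.69 [ 0.3926 -0.3768  0.0179] [ 0.368  -0.4344  0.0004] [ 0.4267 -0.3364  0.0229] mark 0.57 (np.int64(400), np.int64(298)) [ 0.4131 -0.4105  0.0028]
```

View pics/a.png

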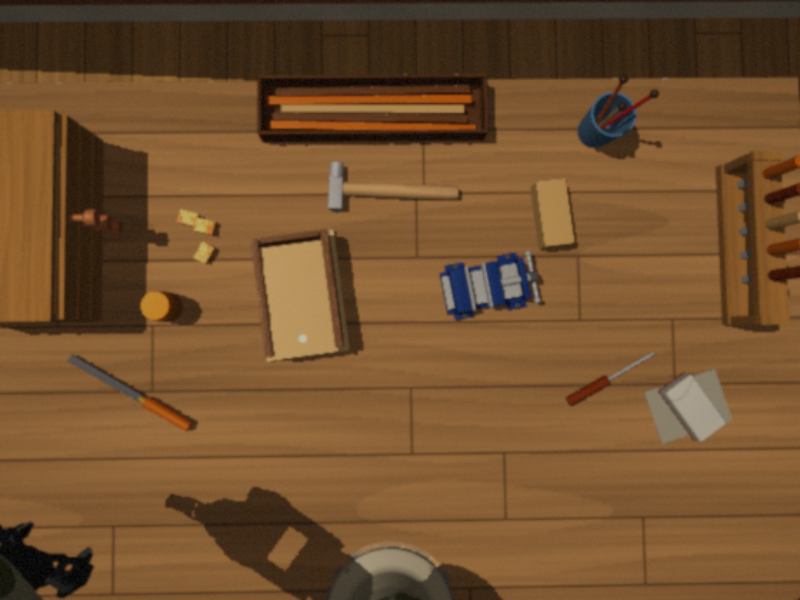

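View pics/b.png

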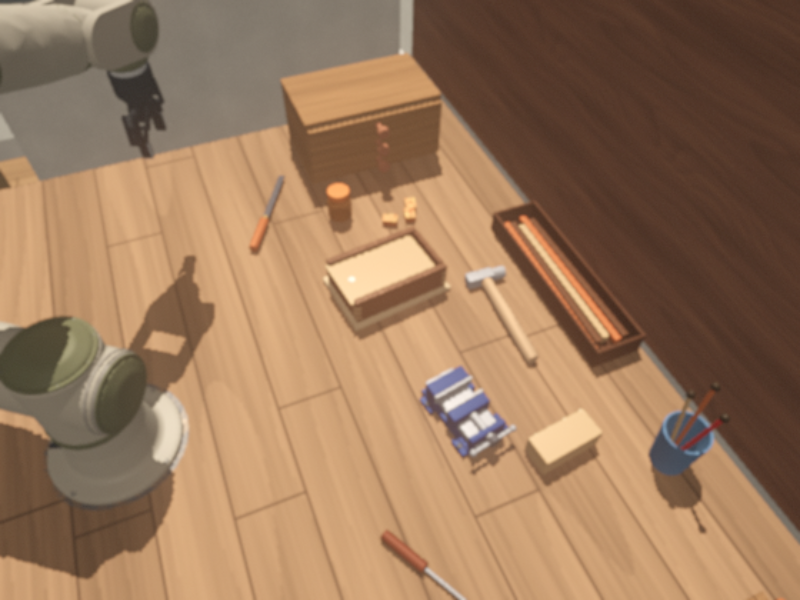

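The top view shows the box, with its pearl dot at about (302,338) on the near end, its x axis turned slightly left, and its lid shut. The vise is at (488,285), jaws running roughly along x. The side view agrees. Next I'll take wrist views of both.

```bash
cat >> h.py <<'E'
def down(yaw): return (R.from_euler('z',yaw)*R.from_quat([0,1,0,0])).as_quat()
E
python3 - <<'E'
from h import *
np.set_printoptions(precision=4,suppress=True)
def look(p,yaw,n,qs):
    env.reach(p,down(yaw)); f=vision.grab_frame("wrist"); T=np.linalg.inv(f["view"]); print(n,"cam",T[:3,3],T[:3,2])
    for q in qs:
        k=finder.mark_of("wrist",q)
        if k: print(q,k[0]["p"],k[0]["location"],at_depth(f,k[0]["location"],f["range_z"][tuple(np.round(k[0]["location"]).astype(int))]),*ray(f,k[0]["location"]))
    for q in ("lid_top","box","vise"):
        m=finder.masks_of("wrist",q) if q in("vise","lid_top") else []
        if m: print("mask",q,m[0]["p"],m[0]["pixels"].sum(),np.median(cloud(f,m[0]["pixels"]),0)); f["m_"+q]=m[0]["pixels"]
    np.savez(f'{n}.npz',**f); return f
ims=[]
ims.append(look([.50,.15,.40],.1,"w1",["lid_top","box"])["frame"])
ims.append(look([.56,.13,.40],.1,"w2",["lid_top","box"])["frame"])
ims.append(look([.53,-.17,.40],.1,"w3",["vise_seat","vise"])["frame"])
ims.append(look([.60,-.19,.38],.1,"w4",["vise_seat","vise"])["frame"])
a=np.vstack([np.hstack(ims[:2]),np.hstack(ims[2:])])
cv2.imwrite('pics/c.png',cv2.resize(a,(800,600),interpolation=cv2.INTER_AREA)[:,:,::-1]); print(monitor.get_clock(),monitor.get_joints())
E
```

```text
w1 cam [0.4223 0.143  0.3692] [ 0.3013  0.03   -0.9531]
lid_top 0.63 [246.2, 273.7] [0.5637 0.154  0.0621] [0.4223 0.143  0.3692] [ 0.4213  0.0326 -0.9151]
box 0.73 [237.6, 278.4] [0.5525 0.1579 0.0637] [0.4223 0.143  0.3692] [ 0.3937  0.0449 -0.9234]
mask lid_top 0.69 17943 [0.5489 0.1554 0.0631]
mask vise 0.7 17958 [0.5483 0.1555 0.0631]
w2 cam [0.483  0.1223 0.3686] [ 0.3003  0.0296 -0.9534]
lid_top 0.63 [195.4, 303.6] [0.5646 0.1577 0.0622] [0.483  0.1223 0.3686] [ 0.2571  0.1116 -0.9645]
box 0.72 [191.8, 301.0] [0.5609 0.1545 0.0633] [0.483  0.1223 0.3686] [ 0.247   0.1023 -0.9679]
mask lid_top 0.6 21382 [0.5486 0.1559 0.063 ]
mask vise 0.63 6231 [ 0.5749 -0.1244  0.0344]
w3 cam [ 0.4528 -0.1766  0.3692] [ 0.3015  0.0302 -0.953 ]
vise_seat 0.84 [228.6, 274.2] [ 0.5873 -0.166   0.0287] [ 0.4528 -0.1766  0.3692] [ 0.368   0.0291 -0.932 ]
vise 0.64 [214.4, 276.5] [ 0.5692 -0.1651  0.0298] [ 0.4528 -0.1766  0.3692] [ 0.3243  0.032  -0.9457]
mask lid_top 0.86 4691 [0.5911 0.126  0.0625]
mask vise 0.96 10791 [ 0.5778 -0.1894  0.0389]
w4 cam [ 0.5229 -0.1974  0.3482] [ 0.2998  0.0306 -0.9535]
vise_seat 0.77 [176.0, 302.3] [ 0.5871 -0.1641  0.0296] [ 0.5229 -0.1974  0.3482] [ 0.1982  0.1026 -0.9831]
vise 0.71 [167.1, 302.2] [ 0.578  -0.1654  0.0294] [ 0.5229 -0.1974  0.3482] [ 0.1713  0.0996 -0.9917]
mask vise 0.87 13555 [ 0.5814 -0.1901  0.0405]
6.525 [-0.4926  0.5619  1.1898 -0.      1.3887 -2.1634]
```

View pics/c.png

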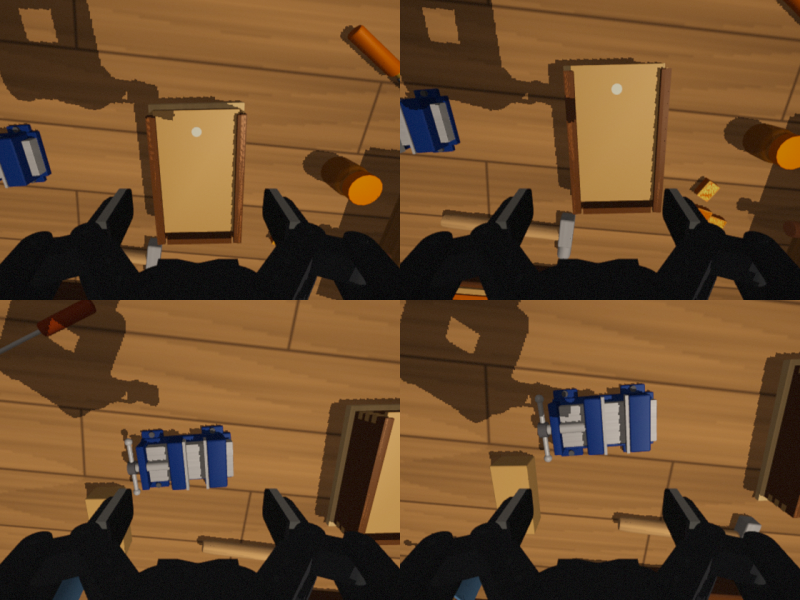

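The wrist views show the lid with its dot at (197,131) in the first and (617,89) in the second, and the vise jaws with the gap plainly visible. Now I'll fit the geometry from the point clouds.

```bash
python3 - <<'E'
from h import *
np.set_printoptions(precision=4,suppress=True)
def rect(P):
    r=cv2.minAreaRect((P[:,:2]*1000).astype(np.float32)); return r
for n in("w1","w2"):
    f=dict(np.load(n+".npz")); P=cloud(f,f["m_lid_top"])
    for _ in range(4):
        A=np.c_[P[:,:2]-[.56,.155],np.ones(len(P))]; c,*_=np.linalg.lstsq(A,P[:,2],rcond=None); r=P[:,2]-A@c; k=abs(r)<2.5*r.std(); P=P[k]
    print(n,"plane",c,r.std(),len(P),rect(P))
    # side edges by x-slices
    xs=np.arange(.48,.64,.01); lo=[];hi=[]
    for x in xs:
        s=P[abs(P[:,0]-x)<.004,1]; lo.append(s.min() if len(s) else np.nan);hi.append(s.max() if len(s) else np.nan)
    ok=np.isfinite(lo); print(np.polyfit(xs[ok]-.56,np.array(lo)[ok],1),np.polyfit(xs[ok]-.56,np.array(hi)[ok],1))
    # dot
    hsv=cv2.cvtColor(f["frame"],cv2.COLOR_RGB2HSV); m=f["m_lid_top"].astype(np.uint8); m=cv2.morphologyEx(m,cv2.MORPH_CLOSE,np.ones((15,15)))>0
    d=m&(hsv[...,1]<70)&(hsv[...,2]>110); print("dot",d.sum(),np.median(cloud(f,d),0) if d.sum() else None, )
    P=cloud(f,np.ones((420,560),bool)); B=P[(abs(P[:,0]-.56)<.13)&(abs(P[:,1]-.155)<.1)&(P[:,2]>.067)]; print("rim",len(B),rect(B))
for n in("w3","w4"):
    f=dict(np.load(n+".npz")); P=cloud(f,f["m_vise"])
    J=P[(P[:,2]>.043)&(P[:,2]<.055)]; print(n,"tops",np.median(J[:,2]),rect(J))
    # silver pixels near seat
    S=P[(abs(P[:,0]-.587)<.03)&(abs(P[:,1]+.165)<.05)]
    h=np.histogram2d(S[:,1],S[:,2],bins=[np.arange(-.215,-.11,.005),[0,.02,.026,.034,.044,.046,.05,.06]])[0].astype(int)
    for y,row in zip(np.arange(-.215,-.11,.005),h): print(round(y,3),row)
E
```

```text
w1 plane [-0.0128 -0.002   0.063 ] 0.0006291157877136266 17440 ((563.5820922851562, 156.72842407226562), (199.6133270263672, 116.69963836669922), 7.037534236907959)
[0.1312 0.1001] [0.1256 0.212 ]
dot 141 [0.4954 0.1482 0.0642]
rim 51396 ((575.3875732421875, 160.51556396484375), (211.19290161132812, 149.93995666503906), 7.11631441116333)
w2 plane [-0.0129 -0.002   0.063 ] 0.0006602229077523662 20829 ((563.6156005859375, 156.1004180908203), (199.06138610839844, 117.85563659667969), 7.074507713317871)
[0.1319 0.1002] [0.1231 0.2127]
dot 175 [0.4952 0.1483 0.064 ]
rim 52318 ((577.5586547851562, 142.5255126953125), (210.56263732910156, 168.21278381347656), 7.062121868133545)
w3 tops 0.04752038756795679 ((587.9719848632812, -196.03500366210938), (81.27147674560547, 156.86204528808594), 8.867510795593262)
-0.215 [ 0  0 80 51  8 18  0]
-0.21 [  0   0  27  12   9 125   0]
-0.205 [  0   0   0   0   2 218   0]
-0.2 [  0   0   0   0   0 222   1]
-0.195 [  0   0   0   0   1 230   0]
-0.19 [  0   0   1   0  12 219   0]
-0.185 [  0   0  71  16  10 157   0]
-0.18 [  0   0 162  17   3  54   0]
-0.17
[... 576 characters left out ...]
 33   0]
-0.21 [  0   0  61  25  14 167   0]
-0.205 [  0   0   0   0   6 294   0]
-0.2 [  0   0   0   0   0 308   1]
-0.195 [  0   0   0   0   3 308   0]
-0.19 [  0   0   0   2  14 291   0]
-0.185 [  0   0  72   1  18 201   0]
-0.18 [  0   0 201   1   2  68   0]
-0.175 [  0   0 268   0   0   0   0]
-0.17 [  0   0 265   0   0   0   0]
-0.165 [  0   0 261   0   0   0   0]
-0.16 [  0   0 245  14   4  15   0]
-0.155 [  1   0 142  31  15 133   0]
-0.15 [  4   0  27  16  11 265   0]
-0.145 [  0   0   0   0   4 299   2]
-0.14 [  0   0   0   0   3 304   1]
-0.135 [  0   0   0   0   1 300   0]
-0.13 [  0   0   0   0   1 298   0]
-0.125 [  0   0   0   0   3 262   0]
-0.12 [  0   0  41   0   3 122   1]
```

```bash
cat >> h.py <<'E'
YB=.1255; u=np.array([np.cos(YB),np.sin(YB)]); LC=np.array([.5636,.1565])
E
python3 - <<'E'
from h import *
np.set_printoptions(precision=4,suppress=True)
for n in("w3","w4"):
    f=dict(np.load(n+".npz")); P=cloud(f,f["m_vise"])
    for yaw in(.165,):
        a=np.array([np.cos(yaw),np.sin(yaw)]); b=np.array([-a[1],a[0]])
        q=P[:,:2]-[.588,-.168]; s=q@a; t=q@b
        T=P[:,2]>.045; lo=[];hi=[];ss=np.arange(-.034,.035,.004)
        for x in ss:
            k=T&(abs(s-x)<.003); lo.append(t[k&(t<0)].max()); hi.append(t[k&(t>0)&(t<.04)].min())
        print(n,np.polyfit(ss,lo,1),np.polyfit(ss,hi,1),np.percentile(s[T&(abs(t)<.035)],[1,99]),"bed",np.median(P[(abs(s)<.03)&(abs(t)<.009),2]))
c=LC-.02*u
env.close_gripper(40); env.reach([*c,.063+.1734+.03],down(YB)); print(monitor.get_clock(),monitor.get_finger_gap(),monitor.get_contact_force())
print(env.movel([*c,.063+.1734-.008],velocity=.02,guard=4)); 
p=monitor.get_position(); print(monitor.get_clock(),p,monitor.get_contact_force())
for i in range(4):
    F=monitor.get_contact_force()[2]
    if abs(F)>15: break
    z=p[2]-.0004*(i+1); env.movel([*c,z],velocity=.02); print(z,monitor.get_position()[2],monitor.get_contact_force(),monitor.get_clock())
E
```

```text
w3 [ 0.0084 -0.0119] [0.0112 0.0165] [-0.0434  0.0341] bed 0.02984105972531792
w4 [ 0.0066 -0.0121] [0.0096 0.0162] [-0.0432  0.0344] bed 0.02982903810884535
8.6667 -0.0003333791009623869 [-0.501  -0.2561  0.9546]
True
10.0167 [0.5438 0.154  0.2368] [-1.0961 -0.67    5.579 ]
0.23638997549970875 0.23677960264815232 [-0.6678  1.3426  5.2519] 10.2667
0.23598997549970877 0.23672620162538544 [-3.6771 -0.609   8.3935] 10.5167
0.23558997549970875 0.2366893458832498 [-4.0098 -0.738  11.6308] 10.7667
0.23518997549970877 0.23662854340701134 [-4.6049 -1.1563 15.7779] 11.0167
```

```bash
python3 - <<'E'
from h import *
np.set_printoptions(precision=3,suppress=True)
c=LC-.02*u; z=.23495; env.movel([*c,z],velocity=.02)
for i in range(1,13):
    d=.008*i; z+=.008*.0128
    F=monitor.get_contact_force(); z+=np.clip((F[2]-19)/9500,-.0004,.0004)
    hit=env.movel([*(c-d*u),z],velocity=.035,guard=9)
    F=monitor.get_contact_force(); p=monitor.get_position()
    print(d,hit,round(z,5),p,(p[:2]-c)@-u,F,np.linalg.norm(F),monitor.get_clock())
    if F[2]>25: print("HIGH"); break
E
```

```text
0.008 True 0.23482 [0.541 0.154 0.237] 0.0026769149415853248 [-1.358 -0.454  4.19 ] 4.427920264443475 11.475
0.016 True 0.23452 [0.537 0.153 0.237] 0.006996768518529105 [-1.219 -0.146  4.874] 5.026164772220926 11.75
0.024 True 0.23423 [0.532 0.152 0.237] 0.011848407540592068 [-1.47   0.332  4.094] 4.362070457822487 12.0583
0.032 True 0.23393 [0.527 0.152 0.237] 0.017016646209259995 [-2.073 -0.559  5.107] 5.5396256612958465 12.3917
0.04 True 0.23363 [0.521 0.151 0.237] 0.02257797295149929 [-1.8   -0.861  4.5  ] 4.92233507589389 12.75
0.048 True 0.23333 [0.516 0.15  0.237] 0.028144677529560458 [-0.562 -0.789  4.466] 4.569943997479448 13.125
0.056 True 0.23304 [0.51  0.149 0.237] 0.033916485446197984 [-1.508 -0.594  5.51 ] 5.74311932581403 13.5167
0.064 True 0.23274 [0.504 0.149 0.237] 0.039847466669125 [-1.479  0.397  5.21 ] 5.430689074806338 13.925
0.07200000000000001 True 0.23244 [0.498 0.148 0.237] 0.04590107816690142 [-0.621  0.31   4.367] 4.422260694058921 14.35
0.08 True 0.23214 [0.492 0.147 0.237] 0.05195543138674644 [-0.709 -0.37   5.088] 5.15004666750688 14.7833
0.088 True 0.23184 [0.486 0.146 0.237] 0.05786704827000597 [-0.75  -0.169  3.678] 3.7575012959970295 15.225
0.096 True 0.23155 [0.48  0.145 0.237] 0.06395599268953177 [-0.979 -0.596  4.27 ] 4.421454564522858 15.6833
```

```bash
cat >> h.py <<'E'
def lidpos(tag):
    f=vision.grab_frame("wrist"); m=finder.masks_of("wrist","lid_top"); P=cloud(f,m[0]["pixels"])
    hsv=cv2.cvtColor(f["frame"],cv2.COLOR_RGB2HSV); mm=cv2.morphologyEx(m[0]["pixels"].astype(np.uint8),cv2.MORPH_CLOSE,np.ones((15,15)))>0
    d=mm&(hsv[...,1]<70)&(hsv[...,2]>110); D=np.median(cloud(f,d),0) if d.sum()>20 else None
    s=(P[:,:2]-LC)@u
    A=np.c_[P[:,:2]-LC,np.ones(len(P))]; c=np.linalg.lstsq(A,P[:,2],rcond=None)[0]
    print(tag,m[0]["p"],"s range",np.percentile(s,[.5,99.5]),"dot",D,(D[:2]-LC)@u if D is not None else None,"plane",c); save(f,tag+'.png'); return f
E
python3 - <<'E'
from h import *
p=monitor.get_position(); env.reach([p[0],p[1],.38],down(YB)); lidpos("l1"); print(monitor.get_clock())
E
```

```text
l1 0.86 s range [-0.10699967  0.08121575] dot [0.48795232 0.14732062 0.06421325] -0.07620171790160862 plane [-0.02033785 -0.00407737  0.06280824]
16.4083
```

View pics/l1.png

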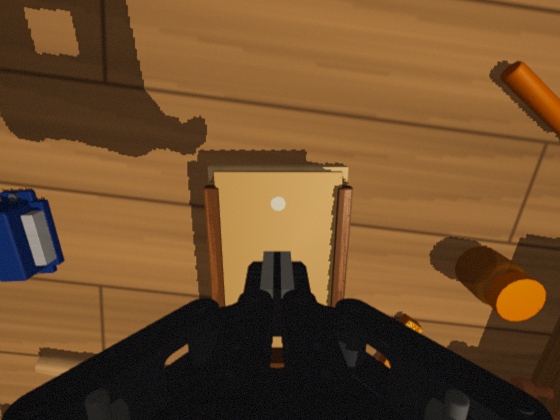

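The view shows the dot at (278,204), so the lid has opened only about 8 mm. The guard stop let go of the press each time. I'll repeat without the guard and regulate the force between short segments.

```bash
python3 - <<'E'
from h import *
np.set_printoptions(precision=3,suppress=True)
c=LC-.02*u; env.reach([*c,.245],down(YB)); F0=monitor.get_contact_force()
env.movel([*c,.2362],velocity=.02); z=.2362
for i in range(8):
    F=monitor.get_contact_force()-F0
    if F[2]>19: break
    z-=np.clip((20-F[2])/9500*.8,.0001,.0006); env.movel([*c,z],velocity=.02)
print("press",z,F0,F,monitor.get_clock())
for i in range(1,9):
    d=.006*i; z+=.006*.0128+np.clip((F[2]-20)/9500*.8,-.0004,.0006)
    env.movel([*(c-d*u),z],velocity=.03)
    F=monitor.get_contact_force()-F0; p=monitor.get_position()
    print(d,round(z,5),(p[:2]-c)@-u,F,np.linalg.norm(F),monitor.get_clock())
    if F[2]>25 or F[2]<8: print("STOP"); break
E
```

```text
press 0.23435365546078066 [-0.502  0.188  0.593] [-5.861 -0.803 19.969] 18.65
0.006 0.23443 0.004862171536975665 [ 4.994 -0.17  11.252] 12.311638890988208 19.0
0.012 0.2341 0.010609970988892676 [ 5.463  0.704 13.251] 14.34994125197195 19.35
0.018000000000000002 0.23378 0.016435386553337376 [ 5.59   1.941 15.61 ] 16.69398414924035 19.7
0.024 0.23349 0.022265769713340215 [ 5.552  1.67  17.619] 18.548528220911898 20.05
0.03 0.23336 0.02818008171717016 [ 4.672  2.202 19.823] 20.48444958678048 20.4
0.036000000000000004 0.23343 0.03415845639756427 [ 4.609  1.391 19.527] 20.11216532831897 20.75
0.042 0.23346 0.04010771197956465 [ 5.23   1.895 20.404] 21.14859400511377 21.1
0.048 0.23357 0.04608806022619838 [ 4.031  2.08  21.31 ] 21.787097673725423 21.45
```

```bash
python3 - <<'E'
from h import *
np.set_printoptions(precision=3,suppress=True)
c=LC-.02*u; F0=np.array([-.5,.19,.6]); z=.23357; F=monitor.get_contact_force()-F0; print(F)
for i in range(9,18):
    d=.006*i; z+=.006*.0128+np.clip((F[2]-20)/9500*.8,-.0004,.0006)
    env.movel([*(c-d*u),z],velocity=.03)
    F=monitor.get_contact_force()-F0; p=monitor.get_position()
    print(d,round(z,5),(p[:2]-c)@-u,F,np.linalg.norm(F),monitor.get_clock())
    if F[2]>26 or F[2]<8 or F[0]>13: print("STOP"); break
p=monitor.get_position(); env.movel([p[0],p[1],.36],velocity=.25); lidpos("l2"); print(monitor.get_clock())
E
```

```text
[ 4.028  2.078 21.303]
0.054 0.23376 0.05212098905353049 [ 4.583  2.27  20.478] 21.106696855362152 21.8
0.06 0.23387 0.05811116208713002 [ 5.052  1.939 20.895] 21.584830672612043 22.15
0.066 0.23403 0.06411219507658789 [ 4.05   2.012 19.926] 20.432411409511076 22.5
0.07200000000000001 0.2341 0.07009089009254126 [ 3.975  2.375 20.385] 20.90417485827766 22.85
0.078 0.23421 0.07608925867452426 [ 4.637  2.502 20.946] 21.598068798147718 23.2
0.084 0.23436 0.08209406393154986 [ 4.303  2.251 20.214] 20.789537788328218 23.55
0.09 0.23446 0.08808299902415707 [ 4.786  2.142 20.376] 21.03960733528348 23.9
0.096 0.23457 0.0936683842173157 [ 7.467  2.093 17.498] 19.139412451228548 24.25
0.10200000000000001 0.23443 0.09934811546086161 [ 9.528  1.361 18.196] 20.584788211483026 24.6
l2 0.78 s range [-0.193 -0.018] dot [0.402 0.137 0.065] -0.16272838458168853 plane [-0.006 -0.     0.064]
25.35
```

View pics/l2.png

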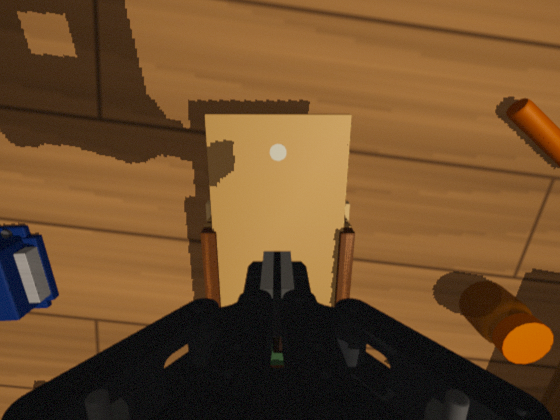

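View pics/f12.png

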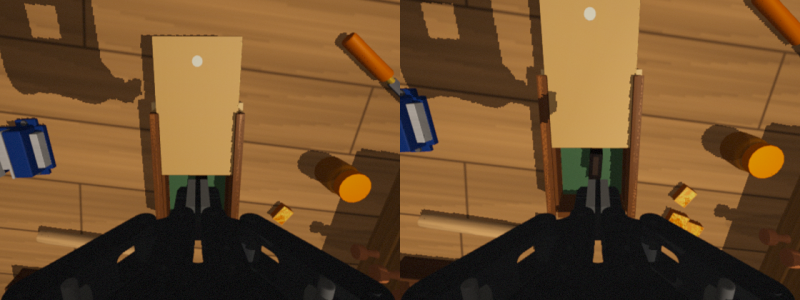

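The lid edge and green compartment are visible, but the closed fingers hide the frog. I need a partial opening, so I'll check which arguments the gripper calls accept.

```bash
python3 - <<'E'
from h import *
np.set_printoptions(precision=4,suppress=True)
try: print(env.close_gripper(opening=0.6))
except Exception as e: print("ERR",type(e),e)
print(monitor.get_finger_gap(),monitor.get_clock())
env.release(); print(monitor.get_finger_gap(),monitor.get_clock())
env.reach([.60,.165,.42],down(YB)); f=vision.grab_frame("wrist"); save(f,'g1.png')
for q in("frog","frog_grip","box_far"):
    k=finder.mark_of("wrist",q)
    if k: L=k[0]["location"]; print(q,k[0]["p"],L,at_depth(f,L,f["range_z"][tuple(np.round(L).astype(int))]),*ray(f,L))
m=finder.masks_of("wrist","frog"); f["m"]=m[0]["pixels"]; P=cloud(f,f["m"]); print(m[0]["p"],f["m"].sum(),np.median(P,0),P[:,2].max()); np.savez('g1.npz',**f)
t=P[P[:,2]>np.percentile(P[:,2],90)-.006]; print("top",np.median(t,0),cv2.minAreaRect((t[:,:2]*1000).astype(np.float32)),cv2.minAreaRect((P[:,:2]*1000).astype(np.float32)))
print(monitor.get_clock())
E
```

```text
ERR <class 'TypeError'> got an unexpected keyword argument 'opening'
0.002666114151323665 26.6083
1.0034050821362261 27.3917
frog 0.81 [186.6, 281.5] [0.6062 0.1711 0.0486] [0.5232 0.1554 0.3888] [ 0.2372  0.0449 -0.9727]
frog_grip 0.93 [183.6, 276.2] [0.6036 0.1648 0.0484] [0.5232 0.1554 0.3888] [ 0.2302  0.0269 -0.9756]
box_far 0.84 [185.4, 276.1] [0.6055 0.1649 0.049 ] [0.5232 0.1554 0.3888] [ 0.2357  0.0273 -0.9738]
0.66 3796 [0.5531 0.3884 0.0702] 0.07669729442043627
top [0.5545 0.4007 0.0746] ((555.1557006835938, 402.199462890625), (48.52687072753906, 49.11119842529297), 55.64126205444336) ((560.3683471679688, 414.9639892578125), (81.12495422363281, 64.62165832519531), 89.0000228881836)
27.975
```

View pics/g1.png

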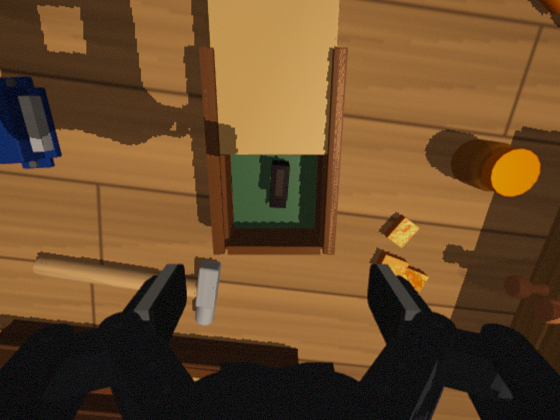

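No partial opening is available. The view shows the compartment uncovered, with the frog at (279,183) standing almost along the box. Fully open, the fingers are too wide square-on (114 mm against 104 mm) but fit diagonally. My plan is to pinch the frog by its opposite vertical edges, lift it out, then regrip it squarely on free bench.

```bash
python3 - <<'E'
from h import *
np.set_printoptions(precision=4,suppress=True)
f=dict(np.load('g1.npz')); v,w=np.mgrid[:420,:560]; M=f["range_z"]>0; P=cloud(f,M); C=f["frame"][M].astype(int)
q=P[:,:2]-LC; s=q@u; t=q@np.array([-u[1],u[0]])
def line(name,k,ax):
    print(name,k.sum(),np.percentile(ax[k],[1,50,99]) if k.sum() else None)
inb=(abs(t)<.075)&(s>-.06)&(s<.13)
line("lid s",inb&(abs(t)<.045)&(abs(P[:,2]-.0635)<.004)&(s<.03),s)
line("farwall s",inb&(abs(t)<.045)&(P[:,2]>.066)&(s>.05),s)
line("left rim t",inb&(P[:,2]>.068)&(t>0)&(s<.09),t); line("right rim t",inb&(P[:,2]>.068)&(t<0)&(s<.09),t)
line("rim z",inb&(P[:,2]>.066),P[:,2])
fl=inb&(P[:,2]<.026)&(P[:,2]>.008)&(abs(t)<.05)&(s>0)&(s<.09); line("floor z",fl,P[:,2]); line("floor s",fl,s); line("floor t",fl,t)
B=inb&(abs(t)<.03)&(s>.005)&(s<.085)&(P[:,2]>.024)&(P[:,2]<.055)
for lo,hi in((.024,.034),(.034,.044),(.044,.054)):
    k=B&(P[:,2]>lo)&(P[:,2]<hi); print(lo,k.sum(), np.median(P[k],0) if k.sum() else None, cv2.minAreaRect((np.c_[s[k],t[k]]*1000).astype(np.float32)) if k.sum()>5 else None)
for p in ([.6036,.1648],): print("frog_grip s,t",(np.array(p)-LC)@u,(np.array(p)-LC)@np.array([-u[1],u[0]]))
E
```

```text
lid s 6073 [-0.0599 -0.0291  0.0047]
farwall s 750 [0.1061 0.1105 0.1169]
left rim t 25494 [0.0012 0.0481 0.0738]
right rim t 23906 [-0.0681 -0.0432 -0.001 ]
rim z 50879 [0.0689 0.3193 0.3423]
floor z 4316 [0.0156 0.0174 0.0194]
floor s 4316 [0.0122 0.0495 0.0895]
floor t 4316 [-0.0491 -0.008   0.0491]
0.024 161 [0.631  0.1689 0.0289] ((46.609100341796875, 5.426907539367676), (19.660837173461914, 56.22871780395508), 86.94751739501953)
0.034 32 [0.5814 0.1657 0.0395] ((24.644542694091797, 2.115264892578125), (14.014732360839844, 28.848941802978516), 41.8303337097168)
0.044 633 [0.6003 0.1677 0.0485] ((38.759029388427734, 6.420577049255371), (19.909442901611328, 40.11479187011719), 86.18629455566406)
frog_grip s,t 0.040724326011515946 0.0032278895439231715
```

```bash
python3 - <<'E'
from h import *
np.set_printoptions(precision=4,suppress=True)
n=np.array([-u[1],u[0]]); c=LC+.0558*u+.0004*n; yaw=YB+np.radians(44)
env.reach([*c,.26],down(yaw)); F0=monitor.get_contact_force(); print(monitor.get_clock(),monitor.get_joints()[5],F0)
hit=env.movel([*c,.199],velocity=.06,guard=5); print(hit,monitor.get_position(),monitor.get_contact_force()-F0)
if not hit:
    env.close_gripper(30); print(monitor.get_finger_gap(),monitor.get_gripper_force(),monitor.get_contact_force()-F0,monitor.get_clock())
E
```

```text
28.7417 -2.3860464840719553 [ 0.359  -0.4476  0.3726]
False [0.619  0.1639 0.1995] [-0.6893  1.0409  0.5643]
0.2268644288138678 30.95579758286476 [-0.6184  0.3757  1.8611] 30.5167
```

Gap of 0.227 is about 19 mm, so the frog turned flush with the pads. Next: lift it, stand it on free bench and look at it there.

```bash
python3 - <<'E'
from h import *
np.set_printoptions(precision=4,suppress=True)
p=monitor.get_position(); env.movel([p[0],p[1],.31],velocity=.15); print(monitor.get_finger_gap(),monitor.get_clock())
b=[.50,-.02]
env.reach([*b,.215],down(.174)); print(monitor.get_finger_gap(),monitor.get_clock())
hit=env.movel([*b,.179],velocity=.04,guard=3); p=monitor.get_position(); print(hit,p,monitor.get_contact_force(),monitor.get_clock())
env.release(); env.movel([b[0],b[1],.25],velocity=.2); env.reach([.49,-.02,.36],down(.174))
f=vision.grab_frame("wrist"); save(f,'k1.png'); m=finder.masks_of("wrist","frog"); f["m"]=m[0]["pixels"]; np.savez('k1.npz',**f)
for q in("frog","frog_grip"):
    k=finder.mark_of("wrist",q)
    if k: L=k[0]["location"]; print(q,k[0]["p"],L,at_depth(f,L,f["range_z"][tuple(np.round(L).astype(int))]))
P=cloud(f,np.ones((420,560),bool)); P=P[(abs(P[:,0]-.5)<.06)&(abs(P[:,1]+.02)<.04)]
for lo,hi in((.008,.018),(.027,.04)):
    t=P[(P[:,2]>lo)&(P[:,2]<hi)]; print(lo,len(t),np.median(t,0) if len(t) else 0,cv2.minAreaRect((t[:,:2]*1000).astype(np.float32)) if len(t)>4 else 0)
print(monitor.get_clock())
E
```

```text
0.23210232283632246 31.4083
0.22688616286905405 32.35
True [ 0.4999 -0.02    0.1827] [ 0.763  -1.2891  1.6349] 33.1
frog 0.57 [184.9, 275.8] [ 0.4833 -0.0217  0.0332]
frog_grip 0.66 [183.3, 273.5] [ 0.4823 -0.0242  0.0328]
0.008 198 [ 0.5134 -0.0186  0.0129] ((491.3719482421875, -21.150415420532227), (55.810882568359375, 19.163122177124023), 9.723335266113281)
0.027 834 [ 0.4824 -0.0228  0.032 ] ((483.54669189453125, -22.521984100341797), (40.14148712158203, 19.505508422851562), 9.486015319824219)
34.95
```

View pics/k1.png

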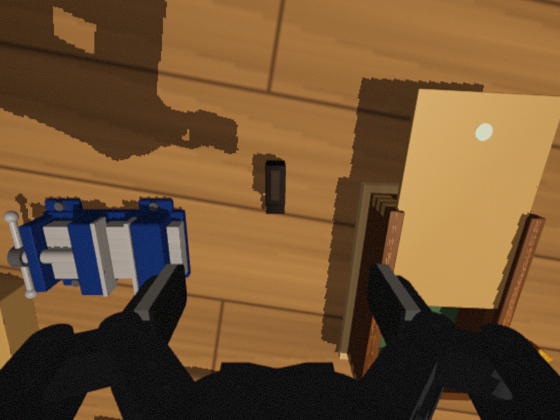

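The frog stands upright on the bench at (275,187) and the lid is still open. I'll regrip it shallowly, so the fingertips stay above the jaws, and place it in the vise.

```bash
python3 - <<'E'
from h import *
np.set_printoptions(precision=4,suppress=True)
g=[.4835,-.0225]
env.reach([*g,.24],down(.167)); hit=env.movel([*g,.1945],velocity=.08,guard=6); print(hit)
env.close_gripper(40); print(monitor.get_finger_gap(),monitor.get_position(),monitor.get_clock())
env.movel([*g,.30],velocity=.15)
v=[.5757,-.1681]
env.reach([*v,.27],down(.174)); env.hold(.2); print(monitor.get_finger_gap(),monitor.get_clock(),monitor.get_contact_force())
hit=env.movel([*v,.2215],velocity=.03,guard=3.5); print(hit,monitor.get_position(),monitor.get_contact_force(),monitor.get_clock())
E
```

```text
False
0.21813624605578266 [ 0.4836 -0.0225  0.1948] 36.8333
0.2217951275700616 38.6167 [-0.2261 -0.8113  0.6066]
True [ 0.5757 -0.1681  0.2247] [-0.3578 -0.3129  4.0598] 39.975
```

Contact came at z = 0.2247, against an expected 0.2245 for the bed. I'll let go and check.

```bash
python3 - <<'E'
from h import *
np.set_printoptions(precision=4,suppress=True)
env.release(); env.movel([.5757,-.1681,.30],velocity=.15); env.reach([.56,-.16,.38],down(.174))
f=vision.grab_frame("wrist"); save(f,'v1.png')
P=cloud(f,np.ones((420,560),bool)); P=P[(abs(P[:,0]-.583)<.05)&(abs(P[:,1]+.167)<.03)&(P[:,2]>.053)&(P[:,2]<.075)]
print(len(P),np.median(P,0),cv2.minAreaRect((P[:,:2]*1000).astype(np.float32)))
m=np.linalg.lstsq(np.c_[P[:,:2]-P[:,:2].mean(0),np.ones(len(P))],P[:,2],rcond=None)[0]; print("top plane",m)
for q in("frog",):
    k=finder.mark_of("wrist",q); print(k[0]["p"],k[0]["location"] if k else None)
f=vision.grab_frame("top"); k=finder.masks_of("top","lid_top"); Q=cloud(f,k[0]["pixels"]); s=(Q[:,:2]-LC)@u; print("lid s",np.percentile(s,[1,99]),monitor.get_clock())
E
```

```text
848 [ 0.5738 -0.1685  0.0619] ((575.281005859375, -168.59255981445312), (39.5931282043457, 19.48363494873047), 9.873425483703613)
top plane [0.0279 0.0056 0.0617]
0.94 [206.9, 269.1]
lid s [-0.1908  0.0032] 41.9167
```

View pics/v1.png

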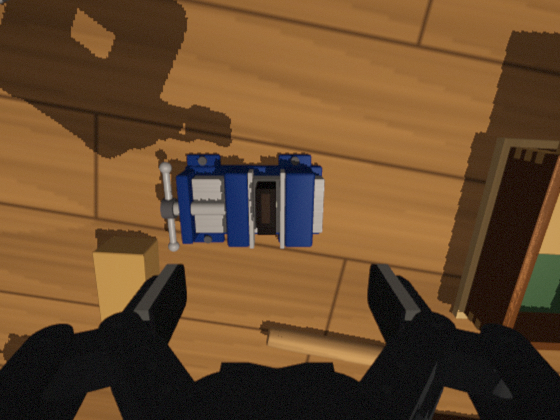

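The frog sits between the jaws at (266,207). Its top is at 0.062 m, so it is fully down on the bed, centred and aligned, and the lid is still open.

```bash
python3 -c "
from bench import job
print(job.hand_in())"
```

```text
the job is handed in; nothing more can be done
None
```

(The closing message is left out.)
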